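# Find and open the unlatched drain panel

### The job

One of the four identical panels in the drain deck has its catch off so that the drain under it can be cleaned: press the panels at their blue spots with a fingertip to find the one that rocks, gently, without forcing any panel, then push the front of that panel down until it stands wide open (30 degrees or more), and leave it open with the hand clear. Do not knock, shift or pick up the crockery and other things standing around.

Things in the scene. Friction and masses are not known exactly. Their poses are not given: they have to be found in the camera images.
- deck_top (a point): middle of the top of a stainless drain deck, 220 (x) x 490 (y) x 100 mm high, on the worktop; x points to its back, y along the panels. Four identical panels lie flush in its top in a row along y, 115 mm apart, 8 mm ribs between, numbered 1 to 4 from +y to -y. Behind them a 76 mm landing with small things, in front a 23 mm rim, below a well 96 mm deep
- panel1_spot (a point): middle of the 22 mm blue press spot on top of panel 1, 25 mm from its front edge. The panel is an aluminium plate 117 (x) x 104 (y) x 4 mm on a pivot along y, 65 mm behind the spot and 6 mm below the top: the front goes down, the 27 mm rear end comes up. The point moves with the panel
- panel1 (a joint): tilt of panel 1 in rad: 0 flush, grows as the front goes down, 0.8 at the open stop (spot 47 mm down), -0.05 with the rear end pressed down. With its hidden catch on it gives about 1 mm at the spot; with the catch off it tips under about 3 N at the spot and stays at whatever angle it is left (stiff pivot). A catch or stop bears 40 N, no more
- panel2_spot (a point): middle of the 22 mm blue press spot on top of panel 2, 25 mm from its front edge. The panel is an aluminium plate 117 (x) x 104 (y) x 4 mm on a pivot along y, 65 mm behind the spot and 6 mm below the top: the front goes down, the 27 mm rear end comes up. The point moves with the panel
- panel2 (a joint): tilt of panel 2 in rad: 0 flush, grows as the front goes down, 0.8 at the open stop (spot 47 mm down), -0.05 with the rear end pressed down. With its hidden catch on it gives about 1 mm at the spot; with the catch off it tips under about 3 N at the spot and stays at whatever angle it is left (stiff pivot). A catch or stop bears 40 N, no more
- panel3_spot (a point): middle of the 22 mm blue press spot on top of panel 3, 25 mm from its front edge. The panel is an aluminium plate 117 (x) x 104 (y) x 4 mm on a pivot along y, 65 mm behind the spot and 6 mm below the top: the front goes down, the 27 mm rear end comes up. The point moves with the panel
- panel3 (a joint): tilt of panel 3 in rad: 0 flush, grows as the front goes down, 0.8 at the open stop (spot 47 mm down), -0.05 with the rear end pressed down. With its hidden catch on it gives about 1 mm at the spot; with the catch off it tips under about 3 N at the spot and stays at whatever angle it is left (stiff pivot). A catch or stop bears 40 N, no more
- panel4_spot (a point): middle of the 22 mm blue press spot on top of panel 4, 25 mm from its front edge. The panel is an aluminium plate 117 (x) x 104 (y) x 4 mm on a pivot along y, 65 mm behind the spot and 6 mm below the top: the front goes down, the 27 mm rear end comes up. The point moves with the panel
- panel4 (a joint): tilt of panel 4 in rad: 0 flush, grows as the front goes down, 0.8 at the open stop (spot 47 mm down), -0.05 with the rear end pressed down. With its hidden catch on it gives about 1 mm at the spot; with the catch off it tips under about 3 N at the spot and stays at whatever angle it is left (stiff pivot). A catch or stop bears 40 N, no more
- ramekin: white ceramic ramekin, 66 mm across, 45 mm high, on the deck's landing; bystander; origin at centre of underside
- beaker: blue plastic beaker, 60 mm across, 80 mm high, on the landing; bystander; origin at centre of underside
- scrub_brush: yellow hand brush, 45 x 110 x 38 mm, on the landing, long side along the row; bystander; origin at centre of underside
- bowl_left: white bowl, 120 mm across, 60 mm high, on the worktop beside the deck at +y; bystander; origin at centre of underside
- bowl_right: white bowl, 120 mm across, 60 mm high, on the worktop beside the deck at -y; bystander; origin at centre of underside
- mug: white mug, 80 mm across, 90 mm high, on the worktop at -y; bystander; origin at centre of underside
- soap_bottle: green bottle, 66 mm across, 190 mm high, on the worktop at +y; bystander; origin at centre of underside

How it is judged:
By the outcome, as a careful person would: the job done as asked, in the order asked, and still so for the second after the job is handed in, with the robot touching nothing.
It also fails if it takes over 51 s, if anything falls off the work surface, if the arm or the gripper's body presses on something with over 40 N, if the wrist force passes 120 N, or if a joint passes its speed limit or range.

### The arm

A 6-joint arm with a two-finger parallel gripper is mounted at the origin on the work surface. World frame = base frame: x ahead of the robot, y to its left, z up, the work surface at z = 0. Lengths are in m, angles in rad, forces in N, time in s.
With the tool pointing down it reaches from about 0.275 to 0.975 m from the base axis. Payload 8.4 kg.
Tool frame: the origin (TCP) lies on the centre line of the jaws, within the pads' length; the fingertips stand 14 mm ahead of it and the grasp point (between the pads) lies 5 mm behind it (manip.tip_extent is the distance from the TCP to the fingertips, in m); y points along the fingers, x is the direction in which the jaws open and shut, and the axes are right-handed (so a half turn about y gives the same grasp; the last joint's range is limited). The gripper opens to 92 mm and grips with 3 to 60 N. Pads are 20 mm wide; open, the fingers measure 128 mm over their backs; the gripper's body (75 mm by 189 mm) begins 69 mm behind the grasp point.
Start: joints at [1.325, 0.353, 1.633, -0, 1.155, -0.002], TCP at [0.151, 0.607, 0.229] pointing down, gripper open.
Joint ranges: [-2.63, 2.63], [-0.92, 2.1], [0.06, 2.66], [-1.3, 4.44], [0, 2.69], [-3.02, 3.02]. Speed limits (rad/s): [2.22, 2.22, 2.79, 3.14, 3.14, 3.14].

### API

Orientations are given as a rotation vector (axis times angle).
In Python, from plant import manip gives the robot as it stands. The module is installed in compiled form; this text tells all that it offers.
- The arm moves only by the tool servo_tool, never from a script. Its argument "series" is a list of rows, each a list of 7 numbers: the shift along the tool's x, y, z in mm, then the turn, a rotation vector about the tool's x, y, z in rad, then the closure, from 0 (fully open) to 1 (shut). A call has 1 to 8 rows; each row is the pose to reach, as a shift and turn from the pose commanded when the call began, along the tool's axes at that moment; what a row does not reach only later rows make up. A row lasts 1/8 s, in which the tool goes at most 62.5 mm and 10.7 degrees, less where a joint would pass 70% of its speed; a pose out of reach is approached as far as the arm can. A call with a gripper value outside its range is refused whole. The fingers move at their own pace and stop on an object; "force" is the grip in N (left out, the last holds). Time passes only in rows, so rows that repeat a pose let the fingers close. It gives the time, the measured TCP pose, the force and the opening at its end, in the units of the state.
- manip.state(): the state, without advancing time (a new reading comes with each control period).
- manip.get_image(name): name is "side" or "top" or "wrist"; returns a dict with "img" (384x512x3 uint8, blue, green, red), "depth" (384x512 float32, m along the optical axis (not along the pixel's ray), 0 where there is no reading), "K" (3x3 intrinsics, pixels), "rvec" (rotation vector, rad) and "tvec" (3), from world to camera coordinates, as OpenCV has them. Camera axes: x right, y down, z forward; pixel columns grow to the right and rows downward; lengths in m; the calibration is good to about 2 mm. A picture is of the moment at which its call begins.
- manip.sign_off(): hands the job in, once; it reports no verdict.
The state is a dict: "t": time; "q": joint angles; "joint_velocities": joint speeds; "effort": joint torques, N m; "position": TCP position; "eef_rot": TCP orientation; "force": force on the tool from outside, world axes, zero at the start; "wrist_torque": the same for the moment, N m; "grip_width": opening from 0.0 (shut) to 1.0 (fully open).
Only numpy, scipy, OpenCV 4.12 (cv2) and the standard library are available. Lean on these libraries where they do the work, as an engineer would, in place of code of your own. Each camera call takes 0.05 s, during which the arm holds its last target.

## Working session

There is one attempt and no reset: what is moved stays moved. The work goes in short steps, Python scripts to look and compute and a tool call to move; the robot and the scene stay as the last step left them, time stands still between calls to the robot, and variables do not carry over. Pictures are saved under pics/ and viewed, and the job is handed in when it is done.

Besides the shell and the picture viewer there is one more tool, called by a JSON object that holds its "method" and its "body". servo_tool: Moves the arm, as the interface text tells. Its arguments: {"type":"object","properties":{"series":{"type":"array","items":{"type":"array","items":{"type":"number"}}},"force":{"type":"number"}},"required":["series"]}

```bash
mkdir -p pics
python3 - <<'E'
from plant import manip
import cv2
s=manip.state()
for k in s: print(k,s[k])
print(manip.tip_extent)
for n in("side","top"):
    d=manip.get_image(n); cv2.imwrite(f"pics/{n}0.png",d["img"]); print(n,d["K"],d["rvec"],d["tvec"])
E
```

```text
t 0.0
q [ 1.32459270e+00  3.53659290e-01  1.63411982e+00  4.06607643e-06
  1.15518669e+00 -2.37356814e-03]
joint_velocities [-2.54510292e-04 -5.23011486e-05 -9.33716819e-04 -5.15202009e-04
 -1.08825920e-03 -9.61313590e-04]
effort [ 4.53592365e-03 -5.93852377e+01 -3.34228992e+01  7.01065175e-02
  2.32988305e-02 -9.17386546e-05]
position [0.150757   0.60606367 0.22786284]
eef_rot [-1.31558837 -1.0269409   1.02875359]
force [ 0.65647279 -0.54690183 -0.99610579]
wrist_torque [-0.00370823  0.04546942  0.03522284]
grip_width 1.0015480203861062
0.014
side [[380.29876781   0.         262.76327407]
 [  0.         380.29876781 196.60659979]
 [  0.           0.           1.        ]] [ 2.18383784 -0.41735169  0.22547625] [-0.50982453  0.17320327  1.35740143]
top [[425.05545547   0.         255.7190069 ]
 [  0.         425.05545547 190.29890957]
 [  0.           0.           1.        ]] [ 2.16692297 -2.16233407  0.11510261] [0.0070057  0.55067668 1.62171106]
```

View pics/top0.png

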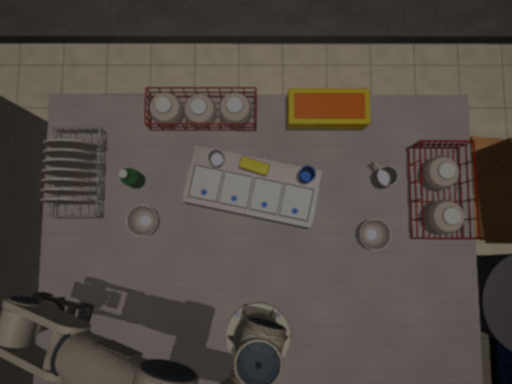

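View pics/side0.png

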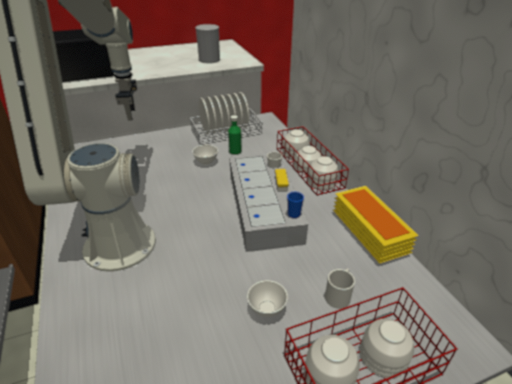

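The top view shows the deck with four spots at about (204,192), (234,198), (264,204) and (295,211). The ramekin, brush and beaker are behind the panels. The deck is yawed, and nothing stands in front of it.

```bash
cat > h.py <<'E'
import numpy as np,cv2
from plant import manip
from scipy.spatial.transform import Rotation as R
def ray(d,uv,z):
    Rm=R.from_rotvec(np.ravel(d["rvec"])).as_matrix();t=np.ravel(d["tvec"])
    c=-Rm.T@t; v=Rm.T@np.linalg.inv(d["K"])@np.array([uv[0],uv[1],1.])
    return c+v*(z-c[2])/v[2]
def proj(d,p):
    return cv2.projectPoints(np.array(p,float).reshape(-1,3),np.array(d["rvec"]).reshape(3,1),np.array(d["tvec"]).reshape(3,1),d["K"],None)[0].reshape(-1,2)
def blobs(d,amin=4):
    hsv=cv2.cvtColor(d["img"],cv2.COLOR_BGR2HSV)
    m=cv2.inRange(hsv,(100,110,60),(130,255,255))
    n,l,s,c=cv2.connectedComponentsWithStats(m)
    out=[]
    for i in range(1,n):
        if s[i,4]>=amin:
            w=(l==i)*hsv[:,:,1].astype(float); y,x=np.nonzero(w)
            out.append((s[i,4],(w[y,x]@x)/w.sum(),(w[y,x]@y)/w.sum()))
    return out
E
python3 - <<'E'
from h import *
for n in("top","side"):
    d=manip.get_image(n)
    for a,u,v in blobs(d):
        p=ray(d,(u,v),.1); print(n,a,round(u,1),round(v,1),p.round(4), d["depth"][int(round(v)),int(round(u))])
s=manip.state(); print(R.from_rotvec(s["eef_rot"]).as_matrix().round(3))
d=manip.get_image("top"); cv2.imwrite("pics/topz.png",cv2.resize(d["img"][130:240,120:400],None,fx=2.8,fy=2.8,interpolation=cv2.INTER_CUBIC))
E
```

```text
top 4 305.4 166.5 [ 0.6328 -0.1777  0.1   ] 1.5234092
top 113 305.2 175.8 [ 0.5979 -0.1765  0.1   ] 1.5824847
top 4 314.0 173.5 [ 0.6066 -0.2095  0.1   ] 1.5100493
top 13 203.4 191.6 [0.5377 0.2027 0.1   ] 1.5855918
top 13 233.5 197.9 [0.5146 0.0903 0.1   ] 1.5754791
top 13 263.7 204.3 [ 0.4907 -0.0216  0.1   ] 1.5731926
top 14 294.3 210.5 [ 0.4681 -0.1349  0.1   ] 1.5697685
side 4 242.5 164.0 [0.5391 0.2063 0.1   ] 1.6113371
side 6 246.5 179.3 [0.5155 0.0919 0.1   ] 1.5272423
side 314 294.5 203.9 [ 0.6252 -0.1221  0.1   ] 1.2882261
side 8 251.0 196.4 [ 0.4922 -0.0213  0.1   ] 1.4354557
side 10 256.1 215.5 [ 0.4692 -0.1333  0.1   ] 1.3423203
[[ 0.241 -0.    -0.97 ]
 [ 0.97  -0.001  0.241]
 [-0.001 -1.    -0.   ]]
```

View pics/topz.png

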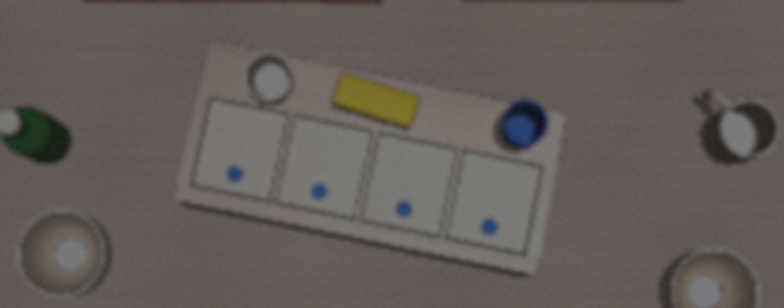

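Both views agree on the spots to about 2 mm, and their spacing is 115 mm as given. The tool's y points down. I'll travel to above panel 1 with the jaws closing.

{"method": "servo_tool", "body": {"series": [[-31, 0, -50, 0, 0, 0, 1], [-62, 0, -100, 0, 0, 0, 1], [-93, 0, -150, 0, -0.01, 0, 1], [-124, 0, -200, 0, -0.02, 0, 1], [-155, 0, -250, 0, -0.03, 0, 1], [-186, 0, -300, 0, -0.04, 0, 1], [-217, 0, -350, 0, -0.04, 0, 1], [-248, 0, -400, 0, -0.04, 0, 1]], "force": 20}}

```text
t: 1.25
position: [0.4804, 0.2678, 0.2287]
eef_rot: [-1.299, -1.058, 1.057]
force: [-0.0, 0.7, 0.6]
grip_width: 0.151
```

```bash
cat >> h.py <<'E'
S={1:(.538,.204),2:(.515,.091),3:(.491,-.0215),4:(.4685,-.134)}
def to(p):
    s=manip.state(); M=R.from_rotvec(s["eef_rot"]).as_matrix()
    print("t",s["t"],"pos",s["position"].round(4) if hasattr(s["position"],"round") else s["position"],"F",np.round(s["force"],2))
    print("axes",M.round(3).tolist()); print("shift mm",(M.T@(np.array(p)-s["position"])*1000).round(1))
E
python3 - <<'E'
from h import *
to((*S[1],.135))
d=manip.get_image("side"); cv2.imwrite("pics/s1.png",cv2.resize(d["img"][20:270,60:360],None,fx=2.4,fy=2.4))
E
```

```text
t 1.25 pos [0.4804 0.2678 0.2287] F [-0.04  0.71  0.63]
axes [[0.202, 0.0, -0.979], [0.979, 0.0, 0.202], [0.0, -1.0, -0.0]]
shift mm [-50.8  93.8 -69.3]
```

View pics/s1.png

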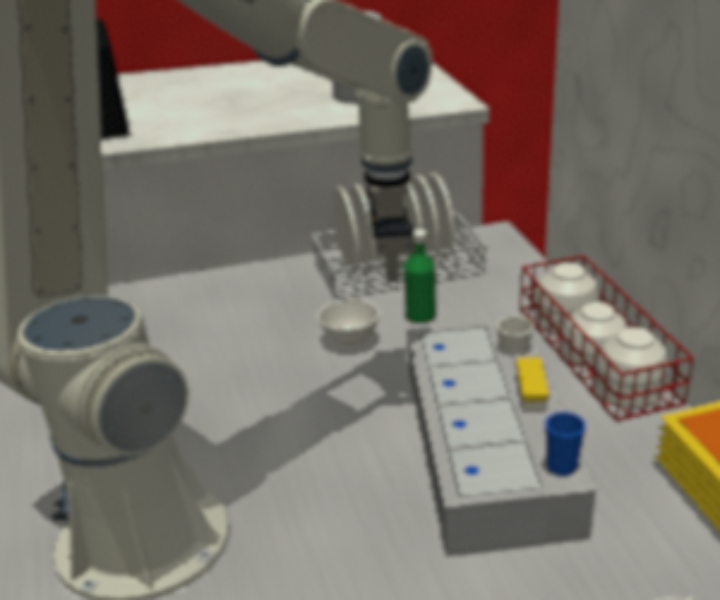

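The gripper's narrow side lies across the deck, so it clears the landing. The tool is aligned with the row. I'll come down to a hover over spot 1.

{"method": "servo_tool", "body": {"series": [[-25, 20, -35, 0, 0, 0, 1], [-51, 45, -70, 0, 0, 0, 1], [-51, 70, -70, 0, 0, 0, 1], [-51, 88, -70, 0, 0, 0, 1], [-51, 95, -70, 0, 0, 0, 1], [-51, 95, -70, 0, 0, 0, 1], [-51, 95, -70, 0, 0, 0, 1]]}}

```text
t: 2.17
position: [0.5378, 0.2058, 0.1345]
eef_rot: [-1.299, -1.059, 1.057]
force: [0.4, -0.4, -0.0]
grip_width: 0.006
```

Run:
```python
from h import *
to((*S[1],.114))
d=manip.get_image("side"); cv2.imwrite("pics/s2.png",cv2.resize(d["img"][100:230,180:360],None,fx=4,fy=4))
d=manip.get_image("wrist"); cv2.imwrite("pics/w2.png",d["img"])
```

```text
t 2.175 pos [0.5378 0.2058 0.1345] F [ 0.43 -0.4  -0.  ]
axes [[0.202, 0.001, -0.979], [0.979, 0.001, 0.202], [0.001, -1.0, -0.001]]
shift mm [-1.7 20.5 -0.5]
```

View pics/s2.png

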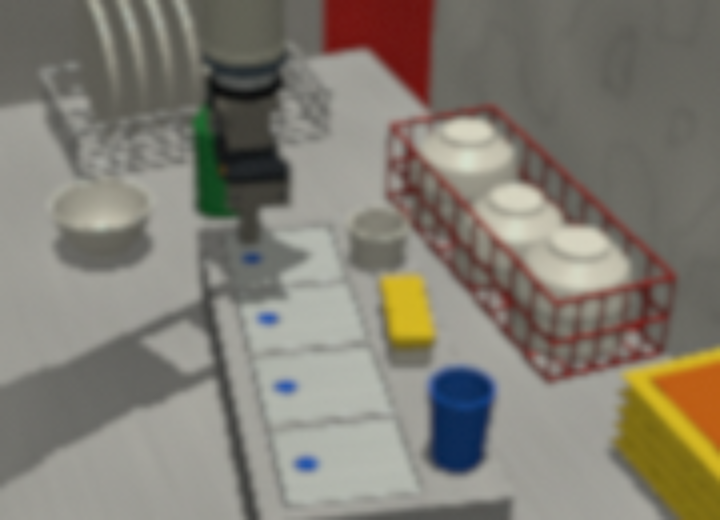

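View pics/w2.png

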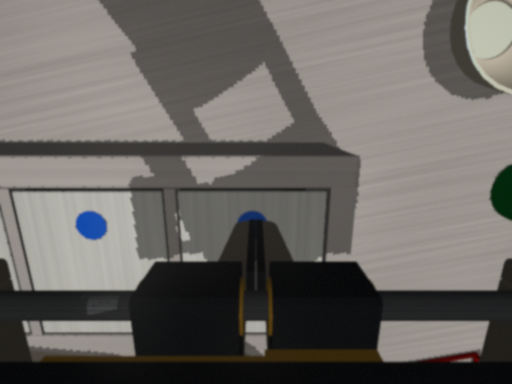

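The wrist view shows the tip just over spot 1 at (252,217). I'll press down in small steps.

{"method": "servo_tool", "body": {"series": [[-1, 10, 0, 0, 0, 0, 1], [-1, 17, 0, 0, 0, 0, 1], [-1, 17, 0, 0, 0, 0, 1]]}}

```text
t: 2.65
position: [0.5366, 0.2039, 0.1157]
eef_rot: [-1.298, -1.056, 1.059]
force: [-0.1, 0.2, 0.4]
grip_width: 0.007
```

{"method": "servo_tool", "body": {"series": [[0, 1, 0, 0, 0, 0, 1], [0, 2, 0, 0, 0, 0, 1], [0, 2, 0, 0, 0, 0, 1]]}}

```text
t: 3.02
position: [0.5372, 0.2042, 0.1146]
eef_rot: [-1.299, -1.058, 1.058]
force: [-0.0, 0.4, 0.6]
grip_width: 0.006
```

{"method": "servo_tool", "body": {"series": [[0, 1, 0, 0, 0, 0, 1], [0, 1, 0, 0, 0, 0, 1]]}}

```text
t: 3.28
position: [0.5373, 0.2042, 0.1137]
eef_rot: [-1.299, -1.058, 1.058]
force: [-0.2, 0.0, 2.9]
grip_width: 0.003
```

{"method": "servo_tool", "body": {"series": [[0, 1, 0, 0, 0, 0, 1], [0, 1, 0, 0, 0, 0, 1]]}}

```text
t: 3.52
position: [0.5373, 0.2043, 0.1134]
eef_rot: [-1.299, -1.058, 1.057]
force: [-2.1, -0.8, 9.2]
grip_width: 0.005
```

{"method": "servo_tool", "body": {"series": [[0, 1, 0, 0, 0, 0, 1], [0, 1, 0, 0, 0, 0, 1]]}}

```text
t: 3.78
position: [0.5373, 0.2043, 0.1132]
eef_rot: [-1.299, -1.058, 1.057]
force: [-5.9, -1.4, 18.7]
grip_width: 0.004
```

Panel 1 moved under 1 mm and took 18.7 N, so its catch is on. I'll lift and go to panel 2.

{"method": "servo_tool", "body": {"series": [[0, -18, 0, 0, 0, 0, 1], [-40, -20, 0, 0, 0, 0, 1], [-85, -20, 0, 0, 0, 0, 1], [-115, -20, 0, 0, 0, 0, 1], [-115, -12, 0, 0, 0, 0, 1], [-115, -4, 0, 0, 0, 0, 1], [-115, -4, 0, 0, 0, 0, 1], [-115, -4, 0, 0, 0, 0, 1]]}}

```text
t: 4.78
position: [0.514, 0.0923, 0.1154]
eef_rot: [-1.298, -1.058, 1.059]
force: [0.1, 0.6, -0.1]
grip_width: 0.005
```

{"method": "servo_tool", "body": {"series": [[0, 1, 0, 0, 0, 0, 1], [0, 2, 0, 0, 0, 0, 1], [0, 2, 0, 0, 0, 0, 1]]}}

```text
t: 5.15
position: [0.5141, 0.0918, 0.1137]
eef_rot: [-1.299, -1.058, 1.057]
force: [0.3, 0.7, 0.3]
grip_width: 0.003
```

{"method": "servo_tool", "body": {"series": [[0, 1, 0, 0, 0, 0, 1], [0, 1, 0, 0, 0, 0, 1]]}}

```text
t: 5.4
position: [0.5141, 0.0918, 0.1134]
eef_rot: [-1.299, -1.058, 1.057]
force: [-3.1, 1.3, 10.3]
grip_width: 0.006
```

{"method": "servo_tool", "body": {"series": [[0, 1, 0, 0, 0, 0, 1], [0, 1, 0, 0, 0, 0, 1]]}}

```text
t: 5.65
position: [0.5141, 0.0918, 0.1131]
eef_rot: [-1.299, -1.058, 1.057]
force: [-5.9, 0.6, 20.4]
grip_width: 0.006
```

Panel 2 is caught too: 20 N with 0.6 mm of give. Next is panel 3.

{"method": "servo_tool", "body": {"series": [[0, -18, 0, 0, 0, 0, 1], [-40, -20, 0, 0, 0, 0, 1], [-85, -20, 0, 0, 0, 0, 1], [-115, -20, 0, 0, 0, 0, 1], [-115, -12, 0, 0, 0, 0, 1], [-115, -4, 0, 0, 0, 0, 1], [-115, -4, 0, 0, 0, 0, 1], [-115, -4, 0, 0, 0, 0, 1]]}}

```text
t: 6.65
position: [0.4907, -0.0203, 0.1154]
eef_rot: [-1.298, -1.058, 1.059]
force: [-0.0, 0.9, 0.2]
grip_width: 0.003
```

{"method": "servo_tool", "body": {"series": [[0, 1, 0, 0, 0, 0, 1], [0, 2, 0, 0, 0, 0, 1], [0, 2, 0, 0, 0, 0, 1]]}}

```text
t: 7.02
position: [0.4907, -0.0209, 0.1136]
eef_rot: [-1.299, -1.058, 1.058]
force: [0.1, 0.1, 0.4]
grip_width: 0.0
```

{"method": "servo_tool", "body": {"series": [[0, 1, 0, 0, 0, 0, 1], [0, 1, 0, 0, 0, 0, 1]]}}

```text
t: 7.28
position: [0.4906, -0.021, 0.1126]
eef_rot: [-1.299, -1.058, 1.058]
force: [0.6, -0.0, -0.4]
grip_width: 0.005
```

{"method": "servo_tool", "body": {"series": [[0, 1, 0, 0, 0, 0, 1], [0, 1, 0, 0, 0, 0, 1]]}}

```text
t: 7.52
position: [0.4906, -0.0211, 0.1115]
eef_rot: [-1.299, -1.058, 1.058]
force: [0.2, -0.2, 0.0]
grip_width: 0.006
```

{"method": "servo_tool", "body": {"series": [[0, 1, 0, 0, 0, 0, 1], [0, 1, 0, 0, 0, 0, 1]]}}

```text
t: 7.78
position: [0.4906, -0.0211, 0.1105]
eef_rot: [-1.299, -1.058, 1.058]
force: [-0.3, 0.9, 0.4]
grip_width: 0.005
```

Run:
```python
from h import *
to((*S[3],.11))
d=manip.get_image("side"); cv2.imwrite("pics/s3.png",cv2.resize(d["img"][120:250,190:340],None,fx=4.5,fy=4.5,interpolation=cv2.INTER_CUBIC))
d=manip.get_image("wrist"); cv2.imwrite("pics/w3.png",d["img"])
```

```text
t 7.775 pos [ 0.4906 -0.0211  0.1105] F [-0.26  0.86  0.43]
axes [[0.202, -0.0, -0.979], [0.979, -0.0, 0.202], [-0.0, -1.0, 0.0]]
shift mm [-0.3  0.5 -0.5]
```

View pics/s3.png

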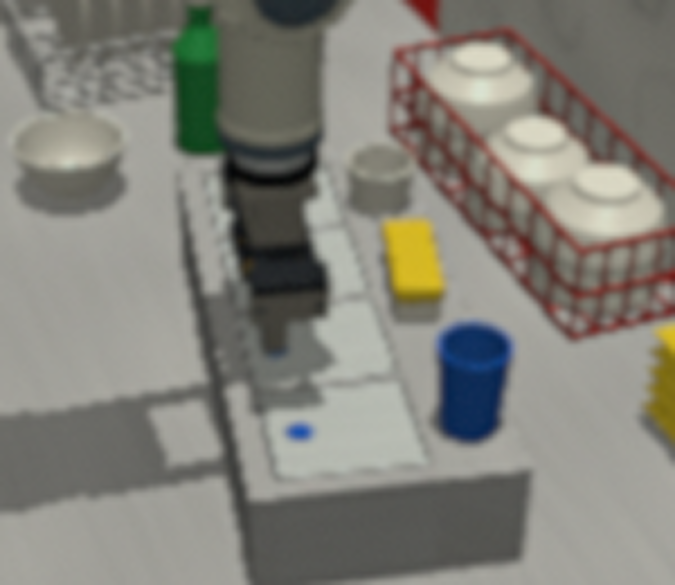

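View pics/w3.png

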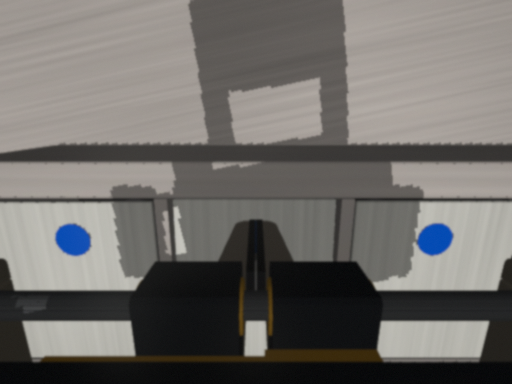

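The tip is over spot 3. It is 3 mm below where the other panels made contact, with hardly any force. I'll go on carefully.

{"method": "servo_tool", "body": {"series": [[0, 1, 0, 0, 0, 0, 1], [0, 1, 0, 0, 0, 0, 1]]}}

```text
t: 8.12
position: [0.4906, -0.0211, 0.1095]
eef_rot: [-1.299, -1.058, 1.058]
force: [-0.1, -0.6, 0.6]
grip_width: 0.002
```

{"method": "servo_tool", "body": {"series": [[0, 1, 0, 0, 0, 0, 1], [0, 1, 0, 0, 0, 0, 1]]}}

```text
t: 8.38
position: [0.4906, -0.0211, 0.1085]
eef_rot: [-1.299, -1.058, 1.058]
force: [-1.0, 0.3, 0.3]
grip_width: 0.001
```

{"method": "servo_tool", "body": {"series": [[0, 1, 0, 0, 0, 0, 1], [0, 1, 0, 0, 0, 0, 1]]}}

```text
t: 8.62
position: [0.4907, -0.0211, 0.1075]
eef_rot: [-1.299, -1.058, 1.058]
force: [-1.0, -0.1, 0.5]
grip_width: 0.005
```

{"method": "servo_tool", "body": {"series": [[0, 1, 0, 0, 0, 0, 1], [0, 2, 0, 0, 0, 0, 1], [0, 2, 0, 0, 0, 0, 1]]}}

```text
t: 9.0
position: [0.4907, -0.021, 0.1055]
eef_rot: [-1.299, -1.058, 1.058]
force: [-0.7, 0.0, 0.1]
grip_width: 0.002
```

{"method": "servo_tool", "body": {"series": [[0, 1, 0, 0, 0, 0, 1], [0, 2, 0, 0, 0, 0, 1], [0, 2, 0, 0, 0, 0, 1]]}}

```text
t: 9.38
position: [0.4908, -0.021, 0.1035]
eef_rot: [-1.299, -1.058, 1.058]
force: [-0.1, 0.0, 0.2]
grip_width: 0.006
```

Run:
```python
from h import *
to((*S[3],.11))
d=manip.get_image("side"); cv2.imwrite("pics/s4.png",cv2.resize(d["img"][150:240,220:310],None,fx=6.5,fy=6.5,interpolation=cv2.INTER_CUBIC))
d=manip.get_image("wrist"); cv2.imwrite("pics/w4.png",d["img"])
```

```text
t 9.375 pos [ 0.4908 -0.021   0.1035] F [-0.13  0.    0.23]
axes [[0.202, 0.0, -0.979], [0.979, -0.0, 0.202], [0.0, -1.0, -0.0]]
shift mm [-0.4 -6.5 -0.3]
```

View pics/s4.png

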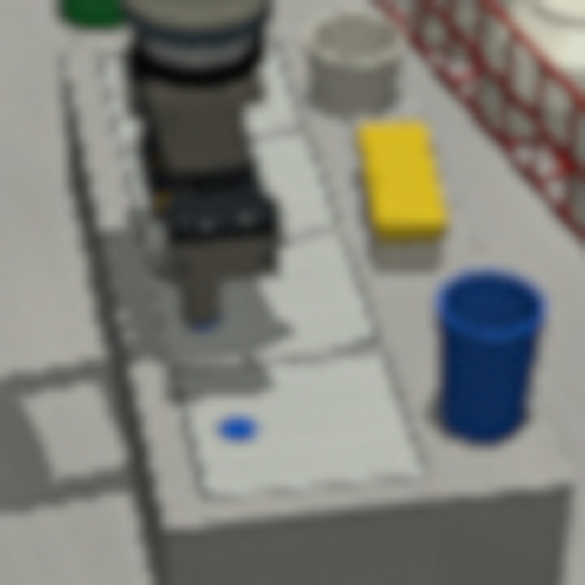

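View pics/w4.png

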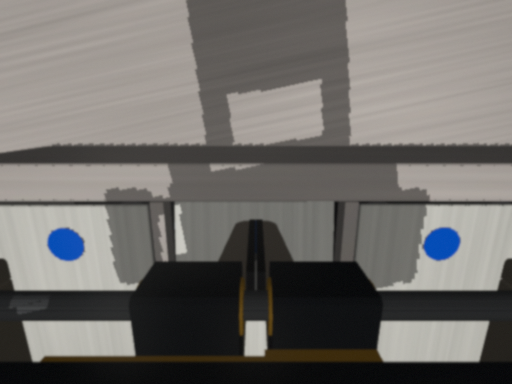

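```bash
cat >> h.py <<'E'
def prof(n="side",ks=(1,2,3,4),offs=(40,)):
    d=manip.get_image(n)
    Rm=R.from_rotvec(np.ravel(d["rvec"])).as_matrix();t=np.ravel(d["tvec"])
    v,u=np.mgrid[:384,:512]; Z=d["depth"]
    pc=np.stack([(u-d["K"][0,2])*Z/d["K"][0,0],(v-d["K"][1,2])*Z/d["K"][1,1],Z],-1)
    W=(pc-t)@Rm
    ex=np.array([.979,-.202]);ey=np.array([.202,.979])
    for k in ks:
        r=W[:,:,:2]-np.array(S[k]); X=r@ex*1e3; Y=r@ey*1e3; ok=(Z>0)&(abs(Y)<44)&(W[:,:,2]<.125)
        out=[]
        for a in range(-20,91,10):
            m=ok&(abs(X-a)<6); out.append((a,int(m.sum()),round(float(np.median(W[:,:,2][m])*1e3),1) if m.any() else None))
        print(n,k,out)
E
python3 - <<'E'
from h import *
prof("side"); prof("top")
E
```

```text
side 1 [(-20, 26, 99.3), (-10, 6, 52.9), (0, 0, None), (10, 0, None), (20, 0, None), (30, 0, None), (40, 0, None), (50, 0, None), (60, 5, 100.4), (70, 10, 99.6), (80, 22, 100.1), (90, 29, 100.0)]
side 2 [(-20, 25, 99.4), (-10, 3, 100.8), (0, 1, 7.9), (10, 0, None), (20, 0, None), (30, 0, None), (40, 0, None), (50, 1, 97.0), (60, 29, 100.6), (70, 37, 100.4), (80, 34, 100.3), (90, 34, 99.4)]
side 3 [(-20, 33, 84.7), (-10, 58, 87.0), (0, 35, 96.0), (10, 28, 90.4), (20, 40, 91.8), (30, 35, 93.2), (40, 35, 95.5), (50, 38, 97.6), (60, 45, 100.0), (70, 48, 101.5), (80, 47, 102.4), (90, 41, 102.1)]
side 4 [(-20, 55, 100.7), (-10, 57, 100.1), (0, 51, 100.2), (10, 52, 99.8), (20, 54, 99.9), (30, 55, 100.1), (40, 55, 100.5), (50, 53, 100.6), (60, 52, 100.5), (70, 52, 100.2), (80, 49, 100.3), (90, 51, 99.3)]
top 1 [(-20, 85, 98.0), (-10, 78, 98.2), (0, 75, 98.3), (10, 75, 99.1), (20, 74, 99.7), (30, 76, 99.6), (40, 76, 100.0), (50, 75, 99.2), (60, 76, 99.1), (70, 76, 99.9), (80, 77, 99.7), (90, 74, 99.2)]
top 2 [(-20, 59, 98.8), (-10, 48, 98.3), (0, 49, 99.8), (10, 48, 99.0), (20, 48, 99.1), (30, 49, 98.8), (40, 55, 100.4), (50, 59, 101.0), (60, 59, 99.4), (70, 57, 99.5), (80, 69, 98.8), (90, 73, 99.2)]
top 3 [(-20, 3, 81.1), (-10, 0, None), (0, 0, None), (10, 0, None), (20, 0, None), (30, 0, None), (40, 0, None), (50, 0, None), (60, 0, None), (70, 0, None), (80, 4, 106.0), (90, 41, 98.3)]
top 4 [(-20, 56, 99.0), (-10, 52, 99.4), (0, 49, 99.7), (10, 51, 100.3), (20, 50, 100.3), (30, 51, 100.3), (40, 58, 100.2), (50, 66, 99.7), (60, 60, 98.1), (70, 65, 99.9), (80, 69, 98.8), (90, 71, 98.7)]
```

Depth shows panel 3 tilting about its pivot (front near 85 mm, rear near 102 mm) while 1, 2 and 4 are flush at 100 mm. I'll open panel 3.

{"method": "servo_tool", "body": {"series": [[0, 2, 0, 0, 0, 0, 1], [0, 4, 0, 0, 0, 0, 1], [0, 6, 0, 0, 0, 0, 1], [0, 8, 0, 0, 0, 0, 1], [0, 10, 0, 0, 0, 0, 1], [0, 12, 0, 0, 0, 0, 1], [0, 14, 0, 0, 0, 0, 1]]}}

```text
t: 10.45
position: [0.4906, -0.021, 0.0894]
eef_rot: [-1.299, -1.058, 1.058]
force: [0.6, -0.2, 1.2]
grip_width: 0.004
```

{"method": "servo_tool", "body": {"series": [[0, 2, 0, 0, 0, 0, 1], [0, 4, 0, 0, 0, 0, 1], [0, 6, 0, 0, 0, 0, 1], [0, 8, 0, 0, 0, 0, 1], [0, 10, 0, 0, 0, 0, 1], [0, 12, 0, 0, 0, 0, 1]]}}

```text
t: 11.2
position: [0.4906, -0.021, 0.0774]
eef_rot: [-1.299, -1.058, 1.058]
force: [0.6, 0.8, 1.5]
grip_width: 0.003
```

Run:
```python
from h import *
to((*S[3],.11))
prof("side",(3,4))
d=manip.get_image("side"); cv2.imwrite("pics/s5.png",cv2.resize(d["img"][150:240,220:310],None,fx=6.5,fy=6.5,interpolation=cv2.INTER_CUBIC))
```

```text
t 11.2 pos [ 0.4906 -0.021   0.0774] F [0.59 0.77 1.46]
axes [[0.202, -0.0, -0.979], [0.979, -0.0, 0.202], [-0.0, -1.0, 0.0]]
shift mm [ -0.4 -32.6  -0.5]
side 3 [(-20, 0, None), (-10, 33, 65.4), (0, 18, 81.9), (10, 14, 71.1), (20, 21, 72.0), (30, 21, 78.1), (40, 20, 84.1), (50, 39, 92.0), (60, 51, 98.1), (70, 48, 104.4), (80, 45, 111.2), (90, 31, 103.4)]
side 4 [(-20, 54, 99.5), (-10, 56, 100.2), (0, 53, 100.6), (10, 57, 100.3), (20, 56, 100.2), (30, 55, 100.4), (40, 55, 100.8), (50, 55, 100.0), (60, 56, 100.2), (70, 52, 101.0), (80, 54, 100.1), (90, 53, 100.2)]
```

View pics/s5.png

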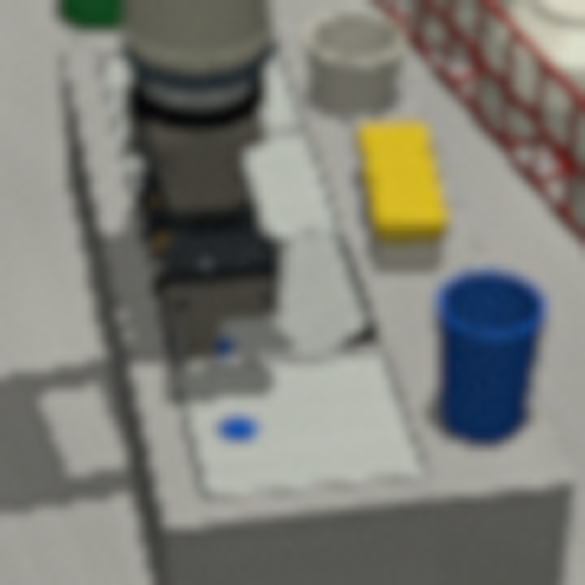

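The slope is already about 33°. I'll push 5 mm more for margin, then lift away.

{"method": "servo_tool", "body": {"series": [[0, 2, 0, 0, 0, 0, 1], [0, 4, 0, 0, 0, 0, 1], [0, 5, 0, 0, 0, 0, 1], [0, 5, 0, 0, 0, 0, 1]]}}

```text
t: 11.8
position: [0.4905, -0.021, 0.0724]
eef_rot: [-1.298, -1.057, 1.058]
force: [0.5, 0.1, 0.7]
grip_width: 0.004
```

{"method": "servo_tool", "body": {"series": [[0, -5, 0, 0, 0, 0, 1], [0, -20, 0, 0, 0, 0, 1], [0, -50, 0, 0, 0, 0, 1], [0, -90, 0, 0, 0, 0, 1], [0, -130, 30, 0, 0, 0, 1], [0, -160, 80, 0, 0, 0, 1], [0, -165, 120, 0, 0, 0, 1], [0, -165, 120, 0, 0, 0, 1]]}}

```text
t: 12.8
position: [0.3713, 0.0036, 0.239]
eef_rot: [-1.3, -1.06, 1.057]
force: [1.0, -0.1, 0.7]
grip_width: 0.008
```

Run:
```python
from h import *
to((*S[3],.11))
prof("side"); prof("top",(3,))
d=manip.get_image("side"); cv2.imwrite("pics/s6.png",cv2.resize(d["img"][120:330,190:360],None,fx=2.8,fy=2.8,interpolation=cv2.INTER_CUBIC))
d=manip.get_image("top"); cv2.imwrite("pics/t6.png",cv2.resize(d["img"][130:260,110:410],None,fx=2.6,fy=2.6,interpolation=cv2.INTER_CUBIC))
```

```text
t 12.8 pos [0.3713 0.0036 0.239 ] F [ 1.   -0.11  0.73]
axes [[0.202, 0.002, -0.979], [0.979, 0.0, 0.202], [0.0, -1.0, -0.002]]
shift mm [  -0.5  129.2 -122. ]
side 1 [(-20, 30, 99.6), (-10, 36, 99.5), (0, 32, 99.9), (10, 29, 99.8), (20, 31, 99.3), (30, 30, 99.8), (40, 29, 99.6), (50, 32, 100.7), (60, 30, 100.6), (70, 30, 100.5), (80, 31, 101.1), (90, 32, 101.2)]
side 2 [(-20, 38, 99.6), (-10, 60, 97.9), (0, 63, 98.9), (10, 55, 99.5), (20, 50, 99.2), (30, 47, 99.2), (40, 43, 100.1), (50, 38, 99.9), (60, 36, 100.5), (70, 36, 101.0), (80, 38, 100.9), (90, 38, 100.0)]
side 3 [(-20, 0, None), (-10, 16, 9.4), (0, 20, 53.4), (10, 26, 59.0), (20, 30, 68.8), (30, 36, 74.4), (40, 39, 83.5), (50, 49, 90.7), (60, 51, 97.7), (70, 55, 105.3), (80, 44, 112.0), (90, 29, 102.8)]
side 4 [(-20, 53, 100.7), (-10, 49, 100.1), (0, 55, 100.2), (10, 53, 99.9), (20, 55, 99.6), (30, 54, 100.1), (40, 50, 100.4), (50, 56, 100.4), (60, 53, 100.2), (70, 49, 100.2), (80, 54, 100.1), (90, 60, 99.7)]
top 3 [(-20, 44, 5.6), (-10, 88, 15.4), (0, 76, 52.5), (10, 79, 60.8), (20, 81, 67.3), (30, 80, 74.8), (40, 78, 82.2), (50, 80, 90.1), (60, 81, 97.5), (70, 82, 106.2), (80, 75, 111.8), (90, 64, 103.9)]
```

View pics/s6.png

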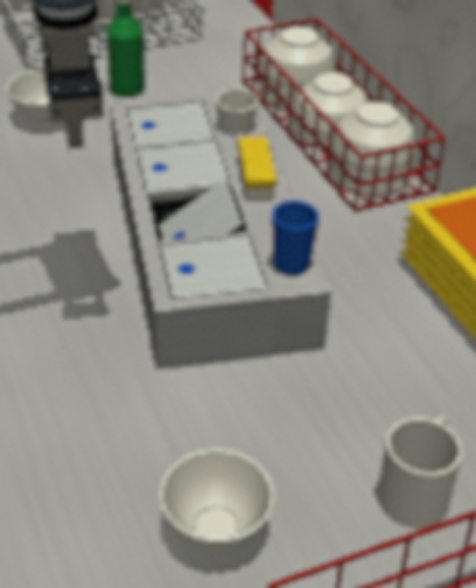

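View pics/t6.png

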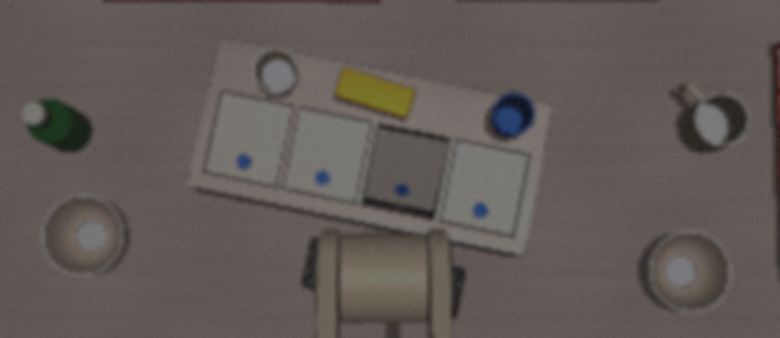

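Panel 3 stands open at about 36°, since depth falls 37 mm over 50 mm. The other panels are flush, the crockery looks undisturbed, and the hand is clear in front.

Run:
```python
from plant import manip
print(manip.sign_off())
```

```text
the job is handed in; nothing more can be done
None
```

Panel 3 was the loose one. It now stands open at about 36°, with the hand well clear, and I handed the job in at about 13 s on the robot's clock.

- **Finding it:** I pressed panels 1 and 2 at their spots, and each held with under 1 mm of give at about 19–20 N, so their catches are on. Panel 3 tipped at once. I did not press panel 4, because panel 3 had already been found.
- **Opening it:** I pushed the front of panel 3 down until the fingertip was about 42 mm below the deck top, then lifted straight off and backed away.
- **Last checks:** The depth from both cameras gives panel 3 a slope of about 36°. Panels 1, 2 and 4 are flush within about 2 mm. By eye, the crockery and other things had not moved.
- **One disagreement:** The push force on panel 3 read only 0–1.5 N at the end of each move, below the 3 N or so expected. It was read while the tool was at rest, so I took the depth images as the proof that it was tilting.

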